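# Unstack returned network units onto their test pads

## Task

Take the stack of returned network units apart from the top down, one at a time, and set each unit on the test pad whose border has the colour of the unit's tag: centred on the pad, right way up, its long side along the pad's long side (either way round). Set them down gently, without dropping any, let go of them, and leave the jar and the cable tester where they are.

Things in the scene. Friction and masses are not known exactly. Their poses are not given: they have to be found in the camera images.
- router_c (a point): Centre (half-way up) of the white router, bottom of the four-unit stack: body 122 x 62 x 28 mm, a grey-white aerial folded flat along each short end (138 mm overall, aerials 58 mm wide), green tag stripe on top at both short ends. x runs along its length, y across its 62 mm width, z up. About 200 g.
- switch_c (a point): Centre (half-way up) of the bare aluminium network switch, second from the bottom, lying on the router: 98 x 56 x 26 mm, yellow tag stripe on top at both short ends. x along its length, y across its 56 mm width, z up. About 190 g.
- injector_c (a point): Centre (half-way up) of the black power injector, third from the bottom, lying on the switch: 76 x 48 x 26 mm, red tag stripe on top at both short ends. x along its length, y across its 48 mm width, z up. About 130 g.
- mini_c (a point): Centre (half-way up) of the small white adapter on top of the stack: 54 x 38 x 24 mm, blue tag in the middle of its top. x along its length, y across its 38 mm width, z up. About 60 g. The whole stack is plain box-shaped units lying loosely on one another, roughly lined up, on a 4 mm black rubber mat (150 x 84 mm).
- jar: Small lidded glass jar standing on the table, 44 mm across and 50 mm high; a loose bystander to leave alone. Origin at the centre of its underside, z up.
- tester: Grey hand-held cable tester with a green window, lying on the table, 60 x 36 x 24 mm; a loose bystander to leave alone. Origin at the centre of its underside, x along its length, z up.
- pad_blue: The blue-bordered test pad with a grey middle, fixed to the table: flat, 150 x 84 mm and 3 mm thick. Origin at the centre of its underside (on the table), x along its 150 mm length, y across its width, z up.
- pad_red: The red-bordered test pad with a grey middle, fixed to the table: flat, 150 x 84 mm and 3 mm thick. Origin at the centre of its underside (on the table), x along its 150 mm length, y across its width, z up.
- pad_yellow: The yellow-bordered test pad with a grey middle, fixed to the table: flat, 150 x 84 mm and 3 mm thick. Origin at the centre of its underside (on the table), x along its 150 mm length, y across its width, z up.
- pad_green: The green-bordered test pad with a grey middle, fixed to the table: flat, 150 x 84 mm and 3 mm thick. Origin at the centre of its underside (on the table), x along its 150 mm length, y across its width, z up.

How it is judged:
By the outcome, as a careful person would: the job done as asked, in the order asked, and still so for the second after the job is handed in, with the robot touching nothing.
It also fails if it takes over 138 s, if anything falls off the work surface, if the arm or the gripper's body presses on something with over 40 N, if the wrist force passes 120 N, or if a joint passes its speed limit or range.

## Robot

A 7-joint arm with a two-finger parallel gripper is mounted at the origin on the work surface. World frame = base frame: x ahead of the robot, y to its left, z up, the work surface at z = 0. Lengths are in m, angles in rad, forces in N, time in s.
With the tool pointing down it reaches from about 0.425 to 0.875 m from the base axis. Payload 4.7 kg.
Tool frame: the origin (TCP) lies between the finger pads; the fingertips stand 14 mm ahead of it and the grasp point (between the pads) lies 5 mm behind it; z points along the fingers, y is the line along which they close (so a half turn about z gives the same grasp; the last joint's range is limited). The gripper opens to 87 mm and grips with 3 to 60 N. Pads are 19 mm wide; open, the fingers measure 117 mm over their backs; the gripper's body (75 mm by 190 mm) begins 51 mm behind the grasp point.
Start: joints at [1.273, 0.321, -0.07, 1.45, 0.023, 1.371, -0.057], TCP at [0.199, -0.619, 0.197] pointing down, gripper open.
Joint ranges: [-2.86, 2.86], [-0.3, 2.09], [-1.38, 1.24], [0.06, 2.45], [-1.56, 4.7], [0.09, 2.05], [-2.69, 2.69]. Speed limits (rad/s): [2.57, 2.57, 3.14, 3.14, 3.14, 3.14, 3.14].

## Interface

Orientations are given as a rotation vector (axis times angle).
In Python, from bench import ctrl gives the robot as it stands.
- The arm moves only by the tool step_arm, never from a script. Its argument "commands" is a list of rows, each an object with "travel": the shift along the tool's x, y, z in m, a list of three; "turn": the turn, a rotation vector about the tool's x, y, z in degrees, a list of three. A call has 1 to 5 rows; each row is the pose to reach, as a shift and turn from the pose commanded when the call began, along the tool's axes at that moment; what a row does not reach only later rows make up. A row lasts 1/10 s, in which the tool goes at most 50 mm and 8.59 degrees, less where a joint would pass 70% of its speed; a pose out of reach is approached as far as the arm can. A call with a gripper value outside its range is refused whole. "gripper" is the opening, from 0 (shut) to 1 (fully open), set as the call begins (left out, the last holds). The fingers move at their own pace and stop on an object; "force" is the grip in N (left out, the last holds). Time passes only in rows, so rows that repeat a pose let the fingers close. It gives the time, the measured TCP pose, the force, the opening and the grip force at its end, in the units of the state.
- ctrl.get_state(): the state, without advancing time (a new reading comes with each control period).
- ctrl.get_image(name): name is "side" or "top" or "wrist"; returns the picture (400x640x3 uint8, red, green, blue); there is no depth.
- ctrl.camera_model(name): a dict with "fx", "fy", "cx", "cy" (pixels), "R" (3x3) and "t" (3): a world point X has camera coordinates R X + t; the wrist camera has in their place "T_tool_cam" (4x4, takes a point from camera to tool coordinates, whose origin is the TCP and whose axes are the flange's). Camera axes: x right, y down, z forward; pixel columns grow to the right and rows downward; lengths in m; the calibration is good to about 2 mm. A picture is of the moment at which its call begins: read the wrist's pose just before it. camera_model takes no time and is no camera call.
- ctrl.close_job(): hands the job in; it is judged then, once.
The state is a dict: "time": time; "joint_positions": joint angles; "qd": joint speeds; "joint_torque": joint torques, N m; "position": TCP position; "tool_rot": TCP orientation; "ft_force": force on the tool from outside, world axes, zero at the start; "torque": the same for the moment, N m; "grip_width": opening from 0.0 (shut) to 1.0 (fully open); "grip_force": force on a finger pad.
Only numpy, scipy, OpenCV 4.12 (cv2) and the standard library are available. Lean on these libraries where they do the work, as an engineer would, in place of code of your own. Each camera call takes 0.05 s, during which the arm holds its last target. There are 200 camera calls.

## Working session

There is one attempt and no reset: what is moved stays moved. The work goes in short steps, Python scripts to look and compute and a tool call to move; the robot and the scene stay as the last step left them, time stands still between calls to the robot, and variables do not carry over. Pictures are saved under pics/ and viewed, at most 14 in all, crops included, and the job is handed in when it is done.

Besides the shell and the picture viewer there is one more tool, called after "Request:" as name(argument=value, ...), one argument or row to a line, values as JSON. step_arm: Moves the arm, as the interface text tells. Its arguments: {"type":"object","properties":{"commands":{"type":"array"},"gripper":{"type":"number"},"force":{"type":"number"}},"required":["commands"]}

```bash
mkdir -p pics; ls; python3 - <<'E'
from bench import ctrl
import cv2,json,numpy as np
for n in("top","side"):
    cv2.imwrite(f"pics/{n}0.png",ctrl.get_image(n)[:,:,::-1])
for n in("top","side","wrist"):
    print(n,{k:np.round(v,4).tolist() for k,v in ctrl.camera_model(n).items()})
print(ctrl.get_state())
E
```

```text
pics
top {'fx': 376.2229, 'fy': 376.2229, 'cx': 317.0304, 'cy': 199.5245, 'R': [[-0.0096, -0.9998, 0.0178], [-0.9979, 0.0084, -0.0649], [0.0647, -0.0184, -0.9977]], 't': [-0.015, 0.5351, 0.9581]}
side {'fx': 365.727, 'fy': 365.727, 'cx': 313.5909, 'cy': 194.4052, 'R': [[0.9629, -0.2697, 0.0104], [-0.1952, -0.7225, -0.6633], [0.1864, 0.6366, -0.7483]], 't': [-0.5363, 0.1593, 0.9037]}
wrist {'fx': 321.2207, 'fy': 321.2207, 'cx': 324.2328, 'cy': 201.7389, 'T_tool_cam': [[0.0008, -0.9529, -0.3032, 0.0839], [1.0, 0.0006, 0.0005, -0.0002], [-0.0002, -0.3032, 0.9529, -0.1874], [0.0, 0.0, 0.0, 1.0]]}
{'time': 0.1, 'joint_positions': array([ 1.27311415,  0.32178258, -0.07010009,  1.45152314,  0.02259506,
        1.37081234, -0.05692861]), 'qd': array([ 0.0012086 ,  0.00099049, -0.00187816, -0.00136342,  0.00072858,
        0.00087728,  0.00113087]), 'joint_torque': array([ 3.32380114e-05, -4.92570949e+01, -4.05798666e-01, -3.13396311e+01,
       -6.42091711e-02,  3.95317865e-02,  8.52245557e-05]), 'position': array([ 0.19919042, -0.61816773,  0.19606415]), 'tool_rot': array([-3.10181153e+00, -4.87519627e-01,  5.50981341e-04]), 'ft_force': array([-0.46914694, -0.26277947, -0.51901292]), 'torque': array([ 0.02232552,  0.00032573, -0.01045113]), 'grip_force': 0.0, 'grip_width': 1.0008288140658976}
```

View pics/top0.png

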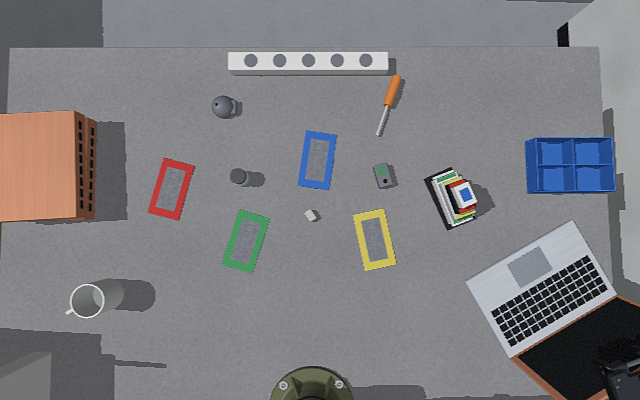

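View pics/side0.png

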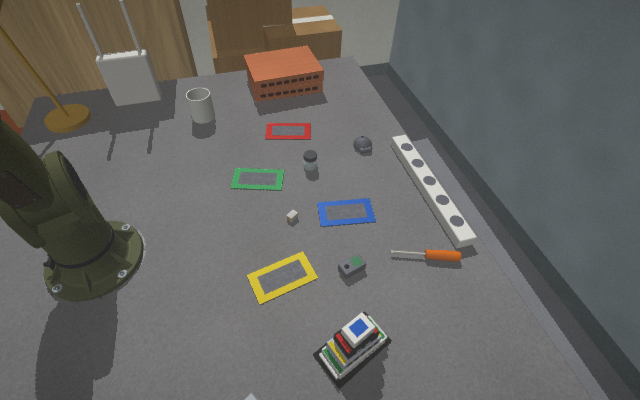

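The top view shows the stack at about px (453,195) with the blue tag near (465,195). The pads are at red (172,188), green (246,240), blue (318,160) and yellow (375,239). The jar is at (240,176) and the tester at (384,175). In the side view the stack stands at (352,345), roughly lined up.

```bash
cat > h.py <<'E'
from bench import ctrl
import cv2,numpy as np
from scipy.spatial.transform import Rotation as Ro
HUE={'red':[(0,8),(172,180)],'yellow':[(22,34)],'green':[(45,85)],'blue':[(100,125)]}
def look(n):
    s=ctrl.get_state(); m=ctrl.camera_model(n); im=ctrl.get_image(n)
    K=np.array([[m['fx'],0,m['cx']],[0,m['fy'],m['cy']],[0,0,1]])
    if 'R' in m: Rc=np.array(m['R']).T; c=-Rc@np.array(m['t'])
    else:
        Rt=Ro.from_rotvec(s['tool_rot']).as_matrix(); T=np.array(m['T_tool_cam'])
        Rc=Rt@T[:3,:3]; c=Rt@T[:3,3]+s['position']
    return im,(K,Rc,c)
def cast(cam,uv,z):
    K,Rc,c=cam; uv=np.asarray(uv,float).reshape(-1,2)
    d=(Rc@np.linalg.inv(K)@np.c_[uv,np.ones(len(uv))].T).T
    return (c+d*((z-c[2])/d[:,2])[:,None])[:,:2]
def proj(cam,X):
    K,Rc,c=cam; p=K@(Rc.T@(np.asarray(X,float)-c)); return p[:2]/p[2]
def mask(im,col,smin=110,vmin=60):
    h=cv2.cvtColor(im,cv2.COLOR_RGB2HSV)
    return sum(cv2.inRange(h,(a,smin,vmin),(b,255,255)) for a,b in HUE[col])
def rect(P):
    (c,(w,l),a)=cv2.minAreaRect((np.asarray(P)*1000).astype(np.float32))
    if w<l: w,l,a=l,w,a+90
    return np.array(c)/1000,(a+90)%180-90,(round(w,1),round(l,1))   # centre, yaw of long side deg, sizes mm
def blobs(m,amin):
    cs,_=cv2.findContours(m,cv2.RETR_EXTERNAL,cv2.CHAIN_APPROX_NONE)
    return sorted([c for c in cs if cv2.contourArea(c)>amin],key=cv2.contourArea,reverse=True)
def go(x,y,z,yaw=None,p=None,r=None):
    """shift (tool axes, mm) and turn (deg) from the present pose to TCP x,y,z, pointing down, tool y at right angle to yaw"""
    s=ctrl.get_state(); p=s['position'] if p is None else p
    R0=Ro.from_rotvec(s['tool_rot'])
    tx=R0.as_matrix()[:,0]; cur=np.degrees(np.arctan2(tx[1],tx[0]))
    if yaw is None: yaw=cur
    yaw=cur+(yaw-cur+90)%180-90
    R1=Ro.from_euler('z',yaw,degrees=True)*Ro.from_euler('x',180,degrees=True)
    t=R0.inv().apply(np.array([x,y,z])-p)*1000; w=np.degrees((R0.inv()*R1).as_rotvec())
    print('travel mm',np.round(t,1),'turn',np.round(w,2),'toolyaw',round(cur,1),'q7',round(s['joint_positions'][6],2),'F',np.round(s['ft_force'],1),'t',s['time'])
E
python3 - <<'E'
from h import *
im,cam=look('top')
for c in HUE:
    for b in blobs(mask(im,c),60):
        u=b.reshape(-1,2); m=u.mean(0)
        if 130<m[0]<500 and 120<m[1]<280:
            z=.003 if m[0]<415 else {'red':.084,'yellow':.058,'green':.032,'blue':.108}[c]
            print(c,m.round(),len(u),*rect(cast(cam,u,z)))
go(0.5,-.35,.25)
E
```

```text
red [170. 189.] 167 [0.56829205 0.36342877] -15.432228088378906 (149.6, 84.2)
yellow [374. 239.] 170 [ 0.43065793 -0.16876555] 11.41071605682373 (149.9, 84.0)
green [245. 241.] 165 [0.42975366 0.16743483] -18.03216552734375 (148.9, 82.5)
blue [317. 160.] 169 [ 0.64158417 -0.02094137] -9.051300048828125 (149.8, 84.3)
blue [465. 194.] 37 [ 0.5381156  -0.37027435] 25.735280990600586 (28.4, 22.5)
travel mm [ 368.6 -163.1  -53.6] turn [-0.09  0.01 -0.  ] toolyaw 17.9 q7 -0.06 F [-0.4  0.3  0.1] t 0.15
```

```bash
python3 -c "
from h import *
go(.538,-.370,.2,26)"
```

```text
travel mm [ 398.6 -132.3   -3.6] turn [-0.09 -0.   -8.13] toolyaw 17.9 q7 -0.06 F [-0.4  0.3  0.1] t 0.15
```

Request:
step_arm(
  commands=[
    {"travel": [0.2,-0.066,-0.004],"turn": [0,0,-8]},
    {"travel": [0.2,-0.066,-0.004],"turn": [0,0,-8]},
    {"travel": [0.2,-0.066,-0.004],"turn": [0,0,-8]},
    {"travel": [0.2,-0.066,-0.004],"turn": [0,0,-8]},
    {"travel": [0.2,-0.066,-0.004],"turn": [0,0,-8]},
  ],
)

```text
time: 0.65
position: [0.3768, -0.4883, 0.2012]
tool_rot: [-3.056, -0.719, -0.007]
ft_force: [0.1, 0.5, 0.1]
grip_width: 0.998
grip_force: 0.0
```

```bash
python3 -c "
from h import *
go(.538,-.370,.2,26)"
```

```text
travel mm [197.  -34.    2.1] turn [-0.06 -0.27  0.49] toolyaw 26.5 q7 -0.27 F [0.1 0.5 0.1] t 0.65
```

Request:
step_arm(
  commands=[
    {"travel": [0.195,-0.034,0.0]},
    {"travel": [0.195,-0.034,0.0]},
    {"travel": [0.195,-0.034,0.0]},
    {"travel": [0.195,-0.034,0.0]},
    {"travel": [0.195,-0.034,0.0]},
  ],
)

```text
$.commands[0]: bad value
```

Request:
step_arm(
  commands=[
    {"travel": [0,0,0.0]},
    {"travel": [0,0,0]},
  ],
)

```text
$.commands[0]: bad value
```

```bash
cat >> h.py <<'E'
TOP={'blue':.108,'red':.084,'yellow':.058,'green':.032}
def tags(n,cols,zt=TOP,out=None):
    im,cam=look(n)
    if out: cv2.imwrite(out,im[:,:,::-1])
    for c in cols:
        bs=blobs(mask(im,c),40)
        for b in bs: print(c,b.reshape(-1,2).mean(0).round(),*rect(cast(cam,b.reshape(-1,2),zt[c])))
E
python3 -c "
from h import *
tags('wrist',HUE,out='pics/w1.png')
go(.538,-.370,.2,26)"
```

```text
red [281.   3.] [ 0.50345316 -0.38375928] -63.48102951049805 (40.0, 6.6)
yellow [77. 37.] [ 0.40501483 -0.21615964] -78.57352352142334 (72.7, 67.9)
yellow [284.  24.] [ 0.49509659 -0.38763284] -70.17877197265625 (47.5, 9.0)
green [287.  41.] [ 0.4858486  -0.39195166] -69.22252082824707 (52.9, 8.3)
blue [575.  67.] [ 0.57374689 -0.63158179] -89.81317435204983 (174.9, 102.1)
travel mm [198.6 -34.7   1.8] turn [-0.04 -0.18  0.43] toolyaw 26.4 q7 -0.27 F [ 1.3  0.2 -0.4] t 0.7
```

View pics/w1.png

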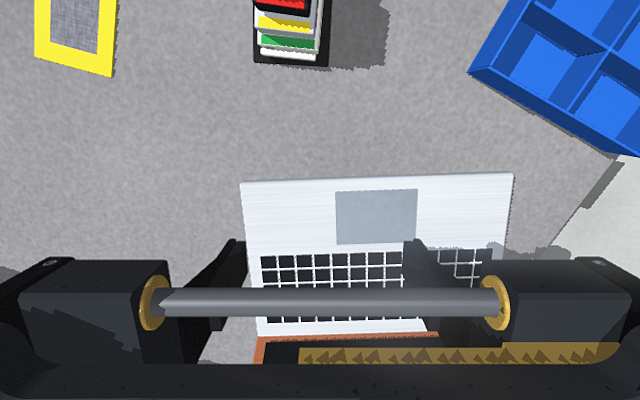

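The wrist view shows the stack at the top edge, around px (290,30), and the fingertips at about row 240. I'll stop about 60 mm short of the stack to look.

Request:
step_arm(
  commands=[
    {"travel": [0.14,-0.035,0.0],"turn": [0,0,0]},
    {"travel": [0.14,-0.035,0.0],"turn": [0,0,0]},
    {"travel": [0.14,-0.035,0.0],"turn": [0,0,0]},
    {"travel": [0.14,-0.035,0.0],"turn": [0,0,0]},
    {"travel": [0.14,-0.035,0.0],"turn": [0,0,0]},
  ],
)

```text
time: 1.2
position: [0.48, -0.4021, 0.2006]
tool_rot: [-3.061, -0.705, 0.002]
ft_force: [-0.4, -0.3, -0.0]
grip_width: 0.998
grip_force: 0.0
```

```bash
python3 -c "
from h import *
tags('wrist',HUE,out='pics/w2.png')
go(.538,-.370,.2,26)"
```

```text
red [327.  82.] [ 0.5691441 -0.3607211] -71.88999557495117 (40.9, 9.2)
red [318. 156.] [ 0.50722232 -0.38204553] -70.7979793548584 (41.2, 9.2)
yellow [127. 117.] [ 0.44977634 -0.19773346] 11.420158386230469 (128.2, 72.5)
yellow [327.  73.] [ 0.57800671 -0.35711224] -70.67030715942383 (47.4, 7.1)
yellow [318. 164.] [ 0.49440518 -0.38799945] -70.78120040893555 (47.2, 9.1)
yellow [507. 312.] [ 0.43075153 -0.67154602] 33.5210075378418 (35.9, 4.6)
green [328.  62.] [ 0.5897984  -0.35275641] -69.25735092163086 (52.9, 8.3)
green [318. 171.] [ 0.48369864 -0.39255261] -69.19269371032715 (52.2, 3.5)
blue [580. 167.] [ 0.60893262 -0.61375586] -89.96550558879972 (187.2, 115.6)
blue [321. 119.] [ 0.53959338 -0.3703291 ] 22.571989059448242 (29.3, 23.3)
travel mm [68.  -4.4  0.5] turn [-0.    0.11 -0.23] toolyaw 25.8 q7 -0.52 F [ 0.3 -0.5  0.1] t 1.25
```

View pics/w2.png

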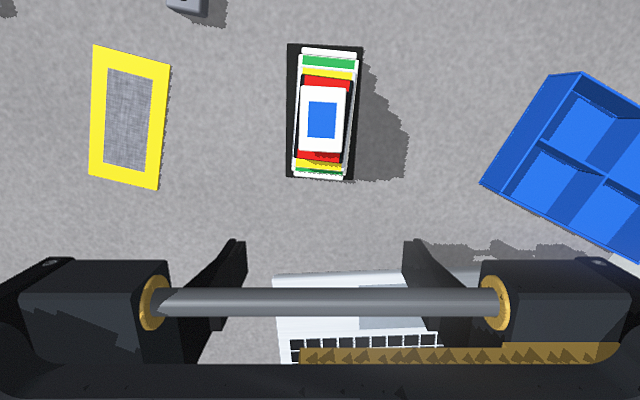

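Clear wrist view of the stack. The blue tag is at px (321,119), and the red stripes are at rows 82 and 156. Yellow is at 73 and 164, green at 62 and 171. The wrist and top measurements agree within 2 mm.

```bash
python3 -c "
from h import *
go(.5395,-.3703,.14,22.6)"
```

```text
travel mm [69.3 -3.5 60.5] turn [0.   0.11 3.17] toolyaw 25.8 q7 -0.52 F [ 0.3 -0.5  0.1] t 1.25
```

Request:
step_arm(
  commands=[
    {"travel": [0.069,-0.0035,0.02],"turn": [0,0.1,3.2]},
    {"travel": [0.069,-0.0035,0.04],"turn": [0,0.1,3.2]},
    {"travel": [0.069,-0.0035,0.06],"turn": [0,0.1,3.2]},
    {"travel": [0.069,-0.0035,0.06],"turn": [0,0.1,3.2]},
    {"travel": [0.069,-0.0035,0.06],"turn": [0,0.1,3.2]},
  ],
)

```text
time: 1.75
position: [0.5387, -0.3714, 0.141]
tool_rot: [3.081, 0.611, -0.0]
ft_force: [0.6, -0.2, 1.1]
grip_width: 0.998
grip_force: 0.0
```

```bash
python3 -c "
from h import *
im,cam=look('wrist');cv2.imwrite('pics/w3.png',im[:,:,::-1])
go(.5395,-.3703,.101,22.6)"
```

```text
travel mm [ 0.4 -1.1 41.1] turn [ 0.1  -0.08 -0.15] toolyaw 22.5 q7 -0.7 F [-0.2 -0.3  0.8] t 1.8
```

View pics/w3.png

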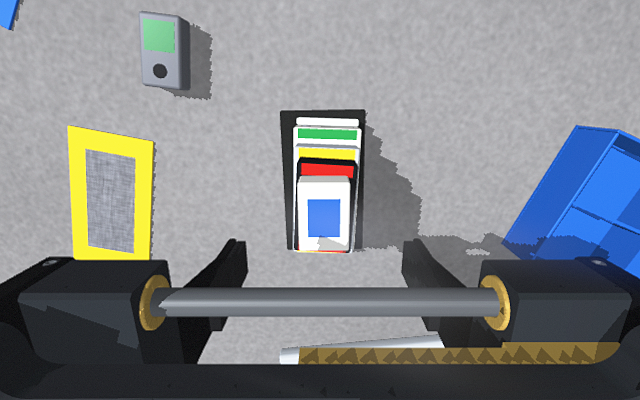

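The mini sits centred between the fingers, with its tag at px (323,217) and the fingers at columns 245 and 405. I'll go down and grip.

Request:
step_arm(
  commands=[
    {"travel": [0,-0.0005,0.014],"turn": [0,0,0]},
    {"travel": [0,-0.001,0.027],"turn": [0,0,0]},
    {"travel": [0,-0.001,0.036],"turn": [0,0,0]},
    {"travel": [0,-0.001,0.04],"turn": [0,0,0]},
    {"travel": [0,-0.001,0.04],"turn": [0,0,0]},
  ],
)

```text
time: 2.3
position: [0.5399, -0.3674, 0.0999]
tool_rot: [-3.079, -0.617, -0.001]
ft_force: [-0.1, 0.4, -0.7]
grip_width: 0.999
grip_force: 0.0
```

Request:
step_arm(
  commands=[
    {"travel": [0,0,0],"turn": [0,0,0]},
    {"travel": [0,0,0],"turn": [0,0,0]},
    {"travel": [0,0,0],"turn": [0,0,0]},
    {"travel": [0,0,0],"turn": [0,0,0]},
    {"travel": [0,0,0],"turn": [0,0,0]},
  ],
  gripper=0.3,
  force=10,
)

```text
time: 2.8
position: [0.5406, -0.3678, 0.1013]
tool_rot: [3.08, 0.617, 0.003]
ft_force: [0.0, -0.5, -0.2]
grip_width: 0.634
grip_force: 0.0
```

Request:
step_arm(
  commands=[
    {"travel": [0,0,0],"turn": [0,0,0]},
    {"travel": [0,0,0],"turn": [0,0,0]},
    {"travel": [0,0,0],"turn": [0,0,0]},
    {"travel": [0,0,0],"turn": [0,0,0]},
    {"travel": [0,0,0],"turn": [0,0,0]},
  ],
)

```text
time: 3.3
position: [0.5404, -0.3678, 0.101]
tool_rot: [-3.08, -0.617, -0.003]
ft_force: [0.4, 0.9, 0.3]
grip_width: 0.314
grip_force: 0.0
```

```bash
python3 -c "
from h import *
for i in range(6):
    s=ctrl.get_state();print(s['position'].round(4),s['grip_width'].round(3),s['grip_force'],s['time'])
    ctrl.get_image('top')
go(.5395,-.3703,.101,22.6)"
```

```text
Traceback (most recent call last):
AttributeError: 'float' object has no attribute 'round'
```

```bash
python3 -c "
from h import *
im,cam=look('wrist');im2,_=look('side')
cv2.imwrite('pics/w4.png',np.hstack([im[100:340,150:500],im2[260:400,250:450].repeat(2,0).repeat(2,1)[:240]])[:,:,::-1])
for i in range(6):
    s=ctrl.get_state();print(s['position'].round(4),s['grip_width'],s['grip_force'],s['time'])
    ctrl.get_image('top')
go(.5395,-.3703,.101,22.6)"
```

```text
[ 0.5404 -0.3678  0.101 ] 0.303219840335173 0.0 3.4
[ 0.5404 -0.3678  0.101 ] 0.30250424385750424 0.0 3.45
[ 0.5404 -0.3678  0.101 ] 0.3035548801331737 0.0 3.5
[ 0.5404 -0.3677  0.101 ] 0.2975562166775111 0.0 3.55
[ 0.5404 -0.3677  0.1011] 0.30009928040338985 0.0 3.6
[ 0.5404 -0.3677  0.1011] 0.2973886936083463 0.0 3.65
travel mm [-1.9  2.   0. ] turn [ 0.   -0.1   0.07] toolyaw 22.7 q7 -0.7 F [ 0.7  0.4 -0.4] t 3.7
```

View pics/w4.png

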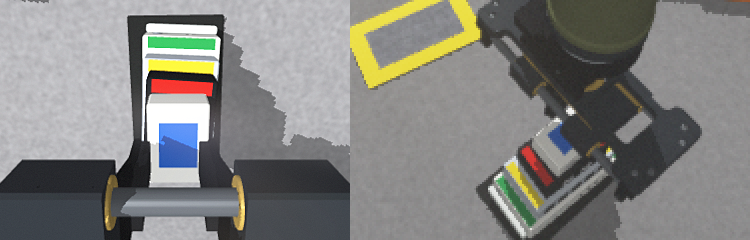

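The fingers stopped at their commanded opening of 0.30 (26 mm), which is narrower than the 38 mm mini, and the grip force is 0. They seem to have closed above the mini. I'll check where the fingertips really are in the side view.

```bash
python3 -c "
from h import *
im,cam=look('side');s=ctrl.get_state();R=Ro.from_rotvec(s['tool_rot']).as_matrix();o=np.array([260,280]);k=5
c=cv2.resize(im[280:390,260:410],None,fx=k,fy=k)
for z,col in((.014,(255,0,255)),(0,(0,255,255)),(-.026,(255,128,0))):
    p=(proj(cam,s['position']+R@[0,0,z])-o)*k; cv2.circle(c,tuple(int(v) for v in p),5,col,2); print(z,p)
cv2.imwrite('pics/s1.png',c[:,:,::-1])"
```

```text
0.014 [486.17095824 250.82072511]
0 [489.80167816 236.65218327]
-0.026 [496.8436045  209.17173027]
```

View pics/s1.png

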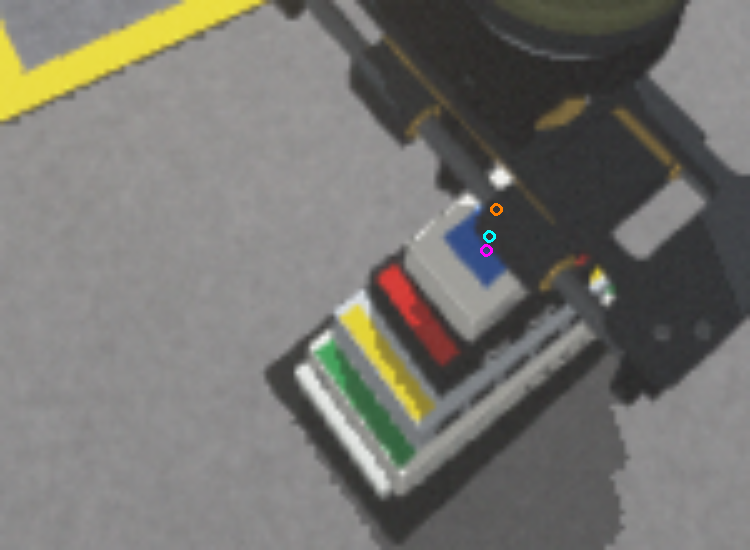

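Request:
step_arm(
  commands=[
    {"travel": [-0.001,0.001,0],"turn": [0,0,0]},
    {"travel": [-0.001,0.001,0],"turn": [0,0,0]},
    {"travel": [-0.001,0.001,0],"turn": [0,0,0]},
    {"travel": [-0.001,0.001,0],"turn": [0,0,0]},
    {"travel": [-0.001,0.001,0],"turn": [0,0,0]},
  ],
  gripper=1.0,
)

```text
time: 4.25
position: [0.5399, -0.369, 0.101]
tool_rot: [-3.08, -0.617, -0.003]
ft_force: [0.5, 0.2, 0.0]
grip_width: 0.664
grip_force: 0.0
```

Request:
step_arm(
  commands=[
    {"travel": [0,0,0],"turn": [0,0,0]},
    {"travel": [0,0,0],"turn": [0,0,0]},
    {"travel": [0,0,0],"turn": [0,0,0]},
    {"travel": [0,0,0.005],"turn": [0,0,0]},
    {"travel": [0,0,0.01],"turn": [0,0,0]},
  ],
)

```text
time: 4.75
position: [0.5399, -0.3691, 0.0907]
tool_rot: [-3.08, -0.617, -0.003]
ft_force: [-0.3, 0.2, -0.5]
grip_width: 0.987
grip_force: 0.0
```

```bash
python3 -c "
from h import *
im,cam=look('wrist')
cv2.imwrite('pics/w5.png',cv2.resize(im[130:330,170:480],None,fx=2.5,fy=2.5)[:,:,::-1]);go(.5395,-.3703,.101,22.6)
print(ctrl.get_state()['position'])"
```

```text
travel mm [ -0.4   1.6 -11.5] turn [-0.08 -0.04  0.07] toolyaw 22.7 q7 -0.7 F [-0.2  0.3 -0.8] t 4.8
[ 0.53925899 -0.36865608  0.08949102]
```

View pics/w5.png

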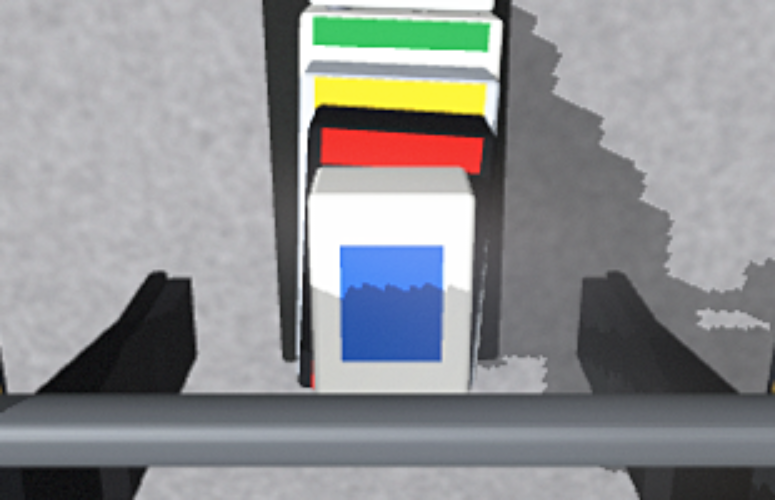

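The tips show at px (246,242) and (402,242). With an 87 mm gap they are about 0.18 m from the camera, which puts them near or above the mini's top and shorter than I had assumed. I'll go down 20 mm and test-close gently. All clearances to the sides are at least 12 mm.

Request:
step_arm(
  commands=[
    {"travel": [0,0.0005,0.006],"turn": [0,0,0]},
    {"travel": [0,0.001,0.012],"turn": [0,0,0]},
    {"travel": [0,0.001,0.017],"turn": [0,0,0]},
    {"travel": [0,0.001,0.019],"turn": [0,0,0]},
    {"travel": [0,0.001,0.019],"turn": [0,0,0]},
  ],
)

```text
time: 5.3
position: [0.54, -0.3698, 0.0715]
tool_rot: [-3.079, -0.617, -0.002]
ft_force: [-0.0, 0.4, 0.6]
grip_width: 0.998
grip_force: 0.0
```

Request:
step_arm(
  commands=[
    {"travel": [0,0,0],"turn": [0,0,0]},
    {"travel": [0,0,0],"turn": [0,0,0]},
    {"travel": [0,0,0],"turn": [0,0,0]},
    {"travel": [0,0,0],"turn": [0,0,0]},
    {"travel": [0,0,0],"turn": [0,0,0]},
  ],
  gripper=0.38,
  force=5,
)

```text
time: 5.8
position: [0.5404, -0.37, 0.0722]
tool_rot: [-3.08, -0.617, -0.003]
ft_force: [-0.2, -0.1, 0.3]
grip_width: 0.633
grip_force: 0.0
```

Request:
step_arm(
  commands=[
    {"travel": [0,0,0],"turn": [0,0,0]},
    {"travel": [0,0,0],"turn": [0,0,0]},
    {"travel": [0,0,0],"turn": [0,0,0]},
    {"travel": [0,0,0],"turn": [0,0,0]},
    {"travel": [0,0,0],"turn": [0,0,0]},
  ],
)

```text
time: 6.3
position: [0.5403, -0.37, 0.0721]
tool_rot: [-3.08, -0.617, -0.003]
ft_force: [0.5, 0.7, 0.1]
grip_width: 0.436
grip_force: 5.0
```

The fingers stopped at 0.436 (37.9 mm) with a 5 N grip, so they hold the mini. The real fingertips therefore sit roughly 25 mm above the reported TCP, and I'll take heights relative to the grasp from here. Lifting now.

Request:
step_arm(
  commands=[
    {"travel": [0,0,0],"turn": [0,0,0]},
    {"travel": [0,0,-0.005],"turn": [0,0,0]},
    {"travel": [0,0,-0.02],"turn": [0,0,0]},
    {"travel": [0,0,-0.04],"turn": [0,0,0]},
    {"travel": [0,0,-0.06],"turn": [0,0,0]},
  ],
  force=15,
)

```text
time: 6.8
position: [0.5404, -0.37, 0.1339]
tool_rot: [3.08, 0.617, 0.003]
ft_force: [-0.1, -0.2, -0.1]
grip_width: 0.436
grip_force: 15.0
```

```bash
python3 -c "
from h import *
tags('wrist',['red','blue'],dict(red=.084,blue=.168))
go(.6416,-.0209,.125,-9)"
```

```text
red [328. 175.] [ 0.56877515 -0.36094153] -71.04971313476562 (40.7, 10.0)
blue [590. 218.] [ 0.61900824 -0.49214233] 0.0932455062866211 (78.7, 77.6)
blue [324. 264.] [ 0.53995099 -0.37001099] 22.69571876525879 (26.9, 24.0)
blue [ 5. 13.] [ 0.59788568 -0.19908154] -8.981346130371094 (13.2, 4.8)
travel mm [ 226.4 -285.2   12.8] turn [ 0.24 -0.41 31.66] toolyaw 22.7 q7 -0.69 F [ 0.9 -1.1  2.9] t 6.85
```

Request:
step_arm(
  commands=[
    {"travel": [0.226,-0.285,0.01],"turn": [0.2,-0.3,31.7]},
    {"travel": [0.226,-0.285,0.01],"turn": [0.2,-0.3,31.7]},
    {"travel": [0.226,-0.285,0.01],"turn": [0.2,-0.3,31.7]},
    {"travel": [0.226,-0.285,0.01],"turn": [0.2,-0.3,31.7]},
    {"travel": [0.226,-0.285,0.01],"turn": [0.2,-0.3,31.7]},
  ],
)

```text
time: 7.35
position: [0.6079, -0.1309, 0.1264]
tool_rot: [-3.129, 0.252, 0.004]
ft_force: [0.8, 0.1, -0.3]
grip_width: 0.435
grip_force: 15.0
```

```bash
python3 -c "
from h import *
go(.6416,-.0209,.06,-9)"
```

```text
travel mm [  15.9 -113.9   66.6] turn [-0.13  0.17 -0.2 ] toolyaw -9.2 q7 -1.64 F [ 0.8  0.1 -0.3] t 7.35
```

Request:
step_arm(
  commands=[
    {"travel": [0.016,-0.114,0.02],"turn": [0,0,0]},
    {"travel": [0.016,-0.114,0.04],"turn": [0,0,0]},
    {"travel": [0.016,-0.114,0.067],"turn": [0,0,0]},
    {"travel": [0.016,-0.114,0.067],"turn": [0,0,0]},
    {"travel": [0.016,-0.114,0.067],"turn": [0,0,0]},
  ],
)

```text
time: 7.85
position: [0.6403, -0.0223, 0.0585]
tool_rot: [-3.129, 0.246, 0.009]
ft_force: [0.8, -0.4, 0.4]
grip_width: 0.436
grip_force: 15.0
```

```bash
python3 -c "
from h import *
tags('wrist',['blue'],dict(blue=.003),out='pics/w6.png')
go(.6416,-.0209,-.0075,-9)"
```

```text
blue [322. 167.] [ 0.66467334 -0.02455083] -9.056602478027344 (106.5, 83.6)
blue [324. 264.] [ 0.59083252 -0.01428831] -8.891868591308594 (42.8, 38.1)
travel mm [-0.  -2.9 67.2] turn [-0.1   0.17 -0.11] toolyaw -9.1 q7 -1.85 F [ 0.2  0.  -0.3] t 7.9
```

View pics/w6.png

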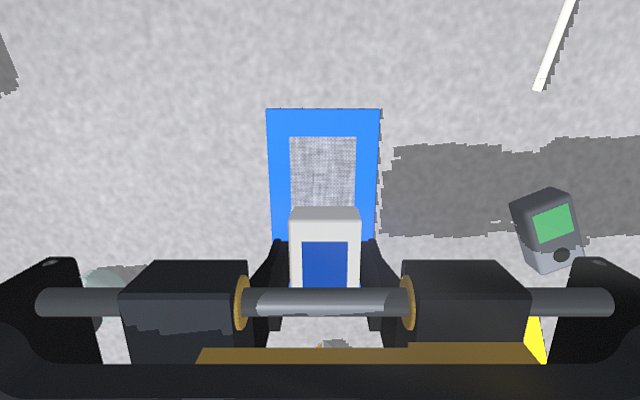

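The mini is held level over the blue pad with its tag at px (324,264). The pad's far edge at row 108 gives a pad centre of (0.643,-0.021), which agrees with the top view.

Request:
step_arm(
  commands=[
    {"travel": [0.001,-0.002,0.02],"turn": [0,0,0]},
    {"travel": [0.001,-0.002,0.04],"turn": [0,0,0]},
    {"travel": [0.001,-0.002,0.055],"turn": [0,0,0]},
    {"travel": [0.001,-0.002,0.063],"turn": [0,0,0]},
    {"travel": [0.001,-0.002,0.064],"turn": [0,0,0]},
  ],
)

```text
time: 8.4
position: [0.6415, -0.0214, -0.0056]
tool_rot: [-3.129, 0.249, 0.008]
ft_force: [0.4, -0.1, -0.9]
grip_width: 0.436
grip_force: 15.0
```

```bash
python3 -c "
from h import *
go(.6422,-.021,-.0095,-9);print(ctrl.get_state()['position'])"
```

```text
travel mm [ 0.7 -0.5  3.9] turn [-0.13  0.29 -0.12] toolyaw -9.1 q7 -1.88 F [ 0.4 -0.1 -0.9] t 8.4
[ 0.64145068 -0.02139811 -0.00555344]
```

Request:
step_arm(
  commands=[
    {"travel": [0.0007,-0.0005,0.001],"turn": [0,0,0]},
    {"travel": [0.0007,-0.0005,0.002],"turn": [0,0,0]},
    {"travel": [0.0007,-0.0005,0.0025],"turn": [0,0,0]},
    {"travel": [0.0007,-0.0005,0.003],"turn": [0,0,0]},
    {"travel": [0.0007,-0.0005,0.003],"turn": [0,0,0]},
  ],
)

```text
time: 8.9
position: [0.6426, -0.0198, -0.0081]
tool_rot: [-3.129, 0.247, 0.006]
ft_force: [0.5, 0.0, -1.1]
grip_width: 0.432
grip_force: 15.0
```

Request:
step_arm(
  commands=[
    {"travel": [0,0,0.0005],"turn": [0,0,0]},
    {"travel": [0,0,0.001],"turn": [0,0,0]},
    {"travel": [0,0,0.001],"turn": [0,0,0]},
  ],
)

```text
time: 9.2
position: [0.6425, -0.0198, -0.0089]
tool_rot: [-3.129, 0.247, 0.007]
ft_force: [-1.6, 0.0, 2.4]
grip_width: 0.434
grip_force: 15.0
```

Request:
step_arm(
  commands=[
    {"travel": [0,0,0.0005],"turn": [0,0,0]},
    {"travel": [0,0,0.0005],"turn": [0,0,0]},
  ],
)

```text
time: 9.4
position: [0.6425, -0.0198, -0.0089]
tool_rot: [-3.129, 0.247, 0.007]
ft_force: [-3.1, 0.1, 5.0]
grip_width: 0.437
grip_force: 15.0
```

Request:
step_arm(
  commands=[
    {"travel": [0,0,0],"turn": [0,0,0]},
    {"travel": [0,0,0],"turn": [0,0,0]},
    {"travel": [0,0,0],"turn": [0,0,0]},
    {"travel": [0,0,0],"turn": [0,0,0]},
  ],
  gripper=0.7,
)

```text
time: 9.8
position: [0.6424, -0.0199, -0.01]
tool_rot: [-3.129, 0.247, 0.007]
ft_force: [-0.7, 0.4, -1.3]
grip_width: 0.672
grip_force: 0.0
```

Request:
step_arm(
  commands=[
    {"travel": [0,0,-0.02],"turn": [0,0,0]},
    {"travel": [0,0,-0.06],"turn": [0,0,0]},
    {"travel": [-0.03,0,-0.12],"turn": [0,0,0]},
    {"travel": [-0.06,0,-0.14],"turn": [0,0,0]},
    {"travel": [-0.07,0,-0.14],"turn": [0,0,0]},
  ],
  gripper=1.0,
)

```text
time: 10.3
position: [0.5751, -0.0083, 0.1361]
tool_rot: [-3.129, 0.245, -0.006]
ft_force: [0.6, 0.4, 0.8]
grip_width: 0.982
grip_force: 0.0
```

```bash
python3 -c "
from h import *
tags('wrist',['blue'],dict(blue=.027),out='pics/w7.png')
print('pad plane');tags('wrist',['blue'],dict(blue=.003))
go(.5,-.385,.13,20)"
```

```text
blue [327. 108.] [ 0.64431726 -0.02115856] -9.040695190429688 (137.7, 77.4)
pad plane
blue [326. 105.] [ 0.64351227 -0.0211757 ] -9.058090209960938 (148.6, 83.7)
travel mm [-13.8 382.7   1.1] turn [ -0.14   0.1  -29.  ] toolyaw -9.0 q7 -1.83 F [-0.5 -0.1  0.3] t 10.4
```

```bash
sed -i 's/RETR_EXTERNAL/RETR_LIST/' h.py; python3 -c "
from h import *
tags('wrist',['blue'],dict(blue=.027))"
```

```text
blue [325. 105.] [ 0.64429895 -0.02121798] -9.0556640625 (137.4, 77.3)
blue [326. 109.] [ 0.64406793 -0.02116056] -9.000846862792969 (102.3, 48.0)
blue [324. 116.] [ 0.64183185 -0.01954825] -8.945587158203125 (28.1, 23.0)
```

The mini sits within about 2 mm of the blue pad's centre and within 0.1° of its yaw. Next is the injector.

Request:
step_arm(
  commands=[
    {"travel": [-0.014,0.383,0],"turn": [0,0,-29]},
    {"travel": [-0.014,0.383,0],"turn": [0,0,-29]},
    {"travel": [-0.014,0.383,0],"turn": [0,0,-29]},
    {"travel": [-0.014,0.383,0],"turn": [0,0,-29]},
    {"travel": [-0.014,0.383,0],"turn": [0,0,-29]},
  ],
)

```text
time: 10.95
position: [0.5278, -0.2436, 0.1277]
tool_rot: [-3.088, -0.547, 0.008]
ft_force: [0.0, 0.7, 0.2]
grip_width: 1.002
grip_force: 0.0
```

```bash
python3 -c "
from h import *
go(.49,-.389,.13,19)"
```

```text
travel mm [-85.5 123.6  -2.7] turn [-0.38  0.25  1.09] toolyaw 20.1 q7 -0.89 F [0.  0.7 0.2] t 10.95
```

Request:
step_arm(
  commands=[
    {"travel": [-0.085,0.124,-0.003],"turn": [-0.3,0.2,1]},
    {"travel": [-0.085,0.124,-0.003],"turn": [-0.3,0.2,1]},
    {"travel": [-0.085,0.124,-0.003],"turn": [-0.3,0.2,1]},
    {"travel": [-0.085,0.124,-0.003],"turn": [-0.3,0.2,1]},
    {"travel": [-0.085,0.124,-0.003],"turn": [-0.3,0.2,1]},
  ],
)

```text
time: 11.45
position: [0.4895, -0.3889, 0.1299]
tool_rot: [-3.098, -0.511, 0.002]
ft_force: [0.2, 0.2, -0.1]
grip_width: 1.0
grip_force: 0.0
```

```bash
cat >> h.py <<'E'
def pair(col,z,amin=60,xy=(.538,-.371)):
    """unit centre and yaw from its two end stripes, wrist view"""
    im,cam=look('wrist'); P=[]
    for b in blobs(mask(im,col),amin):
        w=cast(cam,b.reshape(-1,2),z)
        if np.hypot(*(w.mean(0)-xy))<.11: P.append(w); print(col,*rect(w))
    r=rect(np.vstack(P)); print('unit',r); return r
E
python3 -c "
from h import *
print(ctrl.get_state()['position'])
c,a,_=pair('red',.084)
go(*c,.0465,a)"
```

```text
[ 0.4895279  -0.38894932  0.12989492]
red [ 0.56889166 -0.36090689] -71.23466491699219 (40.3, 9.2)
red [ 0.50743332 -0.38178015] -71.20163917541504 (40.8, 8.6)
unit (array([ 0.53830988, -0.3712699 ]), 18.798362731933594, (73.8, 40.8))
travel mm [50.   1.  83.8] turn [-0.15  0.01  0.12] toolyaw 18.9 q7 -0.67 F [-0.1  0.9 -0. ] t 11.5
```

Request:
step_arm(
  commands=[
    {"travel": [0.03,0.001,0.01],"turn": [-0.15,0,0]},
    {"travel": [0.05,0.001,0.03],"turn": [-0.15,0,0]},
    {"travel": [0.05,0.001,0.06],"turn": [-0.15,0,0]},
    {"travel": [0.05,0.001,0.08],"turn": [-0.15,0,0]},
    {"travel": [0.05,0.001,0.087],"turn": [-0.15,0,0]},
  ],
)

```text
time: 12.0
position: [0.5382, -0.3681, 0.0419]
tool_rot: [-3.096, -0.523, 0.003]
ft_force: [0.1, 0.3, -0.4]
grip_width: 1.001
grip_force: 0.0
```

Request:
step_arm(
  commands=[
    {"travel": [0,0,0],"turn": [0,0,0]},
    {"travel": [0,0,0],"turn": [0,0,0]},
    {"travel": [0,0,0],"turn": [0,0,0]},
    {"travel": [0,0,0],"turn": [0,0,0]},
    {"travel": [0,0,0],"turn": [0,0,0]},
  ],
  gripper=0.48,
  force=6,
)

```text
time: 12.5
position: [0.5391, -0.3722, 0.0466]
tool_rot: [3.095, 0.517, 0.004]
ft_force: [0.2, 0.3, -0.2]
grip_width: 0.628
grip_force: 0.0
```

Request:
step_arm(
  commands=[
    {"travel": [0,0,0],"turn": [0,0,0]},
    {"travel": [0,0,0],"turn": [0,0,0]},
    {"travel": [0,0,0],"turn": [0,0,0]},
  ],
)

```text
time: 12.8
position: [0.5388, -0.3719, 0.0462]
tool_rot: [3.095, 0.517, 0.003]
ft_force: [-0.3, 0.8, 3.2]
grip_width: 0.55
grip_force: 6.0
```

Request:
step_arm(
  commands=[
    {"travel": [0,0,0],"turn": [0,0,0]},
    {"travel": [0,0,-0.005],"turn": [0,0,0]},
    {"travel": [0,0,-0.02],"turn": [0,0,0]},
    {"travel": [0,0,-0.05],"turn": [0,0,0]},
    {"travel": [0,0,-0.08],"turn": [0,0,0]},
  ],
  force=25,
)

```text
time: 13.3
position: [0.5381, -0.3712, 0.1265]
tool_rot: [3.097, 0.517, 0.001]
ft_force: [0.7, -1.0, -1.2]
grip_width: 0.549
grip_force: 25.0
```

```bash
python3 -c "
from h import *
s=ctrl.get_state();print(s['position'],s['grip_width'])
tags('wrist',['red','yellow'],dict(red=.084+s['position'][2]-.0462,yellow=.058))
go(.5683,.3634,.125,-15.4)"
```

```text
[ 0.5381272  -0.37123466  0.12651126] 0.5489534378392564
red [324. 210.] [ 0.56826752 -0.36059445] -71.03223609924316 (40.5, 9.4)
red [324. 322.] [ 0.50611407 -0.3819834 ] -71.09136199951172 (40.1, 6.6)
yellow [103. 209.] [ 0.46493286 -0.20057443] 11.369477272033691 (123.7, 69.4)
yellow [324. 156.] [ 0.57675531 -0.35746912] -69.78701210021973 (47.1, 8.5)
yellow [431. 311.] [ 0.47110831 -0.50073117] 20.35215187072754 (39.8, 5.4)
travel mm [ 264.9 -687.9    3. ] turn [ 0.46 -0.52 34.37] toolyaw 19.0 q7 -0.74 F [ 2.1 -1.7  2.8] t 13.35
```

Request:
step_arm(
  commands=[
    {"travel": [0.265,-0.688,0],"turn": [0.4,-0.5,34.4]},
    {"travel": [0.265,-0.688,0],"turn": [0.4,-0.5,34.4]},
    {"travel": [0.265,-0.688,0],"turn": [0.4,-0.5,34.4]},
    {"travel": [0.265,-0.688,0],"turn": [0.4,-0.5,34.4]},
    {"travel": [0.265,-0.688,0],"turn": [0.4,-0.5,34.4]},
  ],
)

```text
time: 13.85
position: [0.5478, -0.1231, 0.1257]
tool_rot: [-3.11, 0.428, 0.01]
ft_force: [0.8, 0.9, -1.2]
grip_width: 0.548
grip_force: 25.0
```

```bash
python3 -c "
from h import *
go(.5683,.3634,.125,-15.4)"
```

```text
travel mm [-111.6 -474.     2.1] turn [-0.08  0.36 -0.26] toolyaw -15.7 q7 -1.72 F [ 0.8  0.9 -1.2] t 13.85
```

Request:
step_arm(
  commands=[
    {"travel": [-0.057,-0.243,0.001],"turn": [0,0.3,0]},
    {"travel": [-0.057,-0.243,0.001],"turn": [0,0.3,0]},
    {"travel": [-0.057,-0.243,0.001],"turn": [0,0.3,0]},
    {"travel": [-0.057,-0.243,0.001],"turn": [0,0.3,0]},
    {"travel": [-0.057,-0.243,0.001],"turn": [0,0.3,0]},
  ],
)

```text
time: 14.35
position: [0.5575, 0.1268, 0.1257]
tool_rot: [-3.111, 0.422, 0.001]
ft_force: [0.5, -0.2, -0.9]
grip_width: 0.548
grip_force: 25.0
```

Request:
step_arm(
  commands=[
    {"travel": [-0.055,-0.229,0.001],"turn": [0,0,0]},
    {"travel": [-0.055,-0.229,0.001],"turn": [0,0,0]},
    {"travel": [-0.055,-0.229,0.001],"turn": [0,0,0]},
    {"travel": [-0.055,-0.229,0.001],"turn": [0,0,0]},
    {"travel": [-0.055,-0.229,0.001],"turn": [0,0,0]},
  ],
)

```text
time: 14.85
position: [0.5643, 0.3646, 0.125]
tool_rot: [-3.109, 0.417, 0.004]
ft_force: [0.4, -0.1, -0.6]
grip_width: 0.548
grip_force: 25.0
```

```bash
python3 -c "
from h import *
s=ctrl.get_state();print(s['position'],s['grip_width'])
tags('wrist',['red'],dict(red=.003),out='pics/w8.png')
go(.5683,.3634,-.0048,-15.4)"
```

```text
[0.56426223 0.3645558  0.12498259] 0.5476698999808963
red [324. 141.] [0.60286163 0.35447681] 74.77629089355469 (83.8, 81.1)
red [324. 209.] [0.541328   0.37140161] 74.83856964111328 (83.7, 19.4)
red [324. 321.] [0.41056879 0.40723706] 74.92953491210938 (83.2, 15.1)
travel mm [  8.8   7.8 129.5] turn [-0.57  0.31  0.49] toolyaw -14.9 q7 -2.61 F [-1.   7.6 -0.6] t 14.9
```

View pics/w8.png

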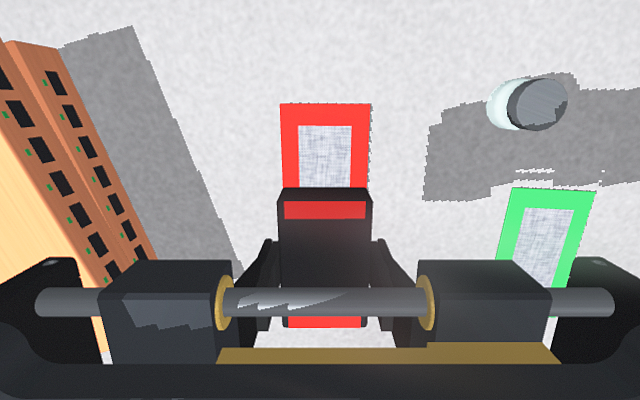

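```bash
python3 -c "
from h import *
s=ctrl.get_state();print(s['position'],s['time'],s['joint_positions'][6])
im,cam=look('wrist'); R=Ro.from_rotvec(s['tool_rot']).as_matrix()
for z,p in((0,(155,270)),(0,(60,45)),(.05,(100,310)),(.1,(100,310))):
    w=cast(cam,p,z)[0]; print(z,w,R.T@(np.r_[w,z]-s['position']))
go(.569,.3635,-.0048,-15.2)"
```

```text
[0.56210648 0.37181799 0.12486337] 14.9 -2.607934928037342
0 [0.51762021 0.57791618] [-0.09533369 -0.18646722  0.12723137]
0 [0.747535   0.56654502] [ 0.12976709 -0.23462567  0.12650894]
0.05 [0.51078708 0.61116635] [-0.11075579 -0.21733523  0.07761697]
0.1 [0.53615216 0.56099979] [-0.07360777 -0.17588135  0.02700402]
travel mm [  8.6   3.9 129.5] turn [-0.4   0.31  0.29] toolyaw -14.9 q7 -2.6 F [-0.4  0.8 -1.4] t 14.95
```

Request:
step_arm(
  commands=[
    {"travel": [0.008,0.004,0.03],"turn": [0,0,0]},
    {"travel": [0.008,0.004,0.07],"turn": [0,0,0]},
    {"travel": [0.008,0.004,0.09],"turn": [0,0,0]},
    {"travel": [0.008,0.004,0.09],"turn": [0,0,0]},
    {"travel": [0.008,0.004,0.09],"turn": [0,0,0]},
  ],
)

```text
time: 15.45
position: [0.5724, 0.3541, 0.0351]
tool_rot: [-3.111, 0.423, 0.003]
ft_force: [1.0, -0.2, -1.1]
grip_width: 0.548
grip_force: 25.0
```

Request:
step_arm(
  commands=[
    {"travel": [0,0,0.01],"turn": [0,0,0]},
    {"travel": [0,0,0.01],"turn": [0,0,0]},
  ],
)

```text
time: 15.65
position: [0.5721, 0.3544, 0.0248]
tool_rot: [-3.111, 0.422, 0.002]
ft_force: [0.2, -0.1, -2.8]
grip_width: 0.548
grip_force: 25.0
```

```bash
python3 -c "
from h import *
s=ctrl.get_state();print(s['position'],s['time'],s['joint_positions'][6])
go(.569,.3635,-.0068,-15.2)"
```

```text
[0.57208506 0.35438292 0.02475207] 15.65 -2.620615186726457
travel mm [-5.3 -7.9 31.6] turn [-0.12  0.1  -0.24] toolyaw -15.4 q7 -2.62 F [ 0.2 -0.1 -2.8] t 15.65
```

Request:
step_arm(
  commands=[
    {"travel": [-0.003,-0.004,0.01],"turn": [0,0,0]},
    {"travel": [-0.005,-0.008,0.02],"turn": [0,0,0]},
    {"travel": [-0.005,-0.008,0.027],"turn": [0,0,0]},
    {"travel": [-0.005,-0.008,0.027],"turn": [0,0,0]},
    {"travel": [-0.005,-0.008,0.027],"turn": [0,0,0]},
  ],
)

```text
time: 16.15
position: [0.5689, 0.3634, -0.003]
tool_rot: [-3.112, 0.421, 0.004]
ft_force: [0.3, -0.4, -1.7]
grip_width: 0.546
grip_force: 25.0
```

```bash
python3 -c "
from h import *
s=ctrl.get_state();print(s['position'],s['time'],s['joint_positions'][6])
go(.569,.3635,-.0088,-15.2)"
```

```text
[ 0.56892012  0.36340476 -0.00300129] 16.15 -2.6388322815546914
travel mm [ 0.1 -0.1  5.8] turn [-0.07  0.16 -0.23] toolyaw -15.4 q7 -2.64 F [ 0.3 -0.4 -1.7] t 16.15
```

Positioned well over the pad. Expected contact is at TCP z ≈ -0.009.

Request:
step_arm(
  commands=[
    {"travel": [0,0,0.001],"turn": [0,0,0]},
    {"travel": [0,0,0.002],"turn": [0,0,0]},
    {"travel": [0,0,0.003],"turn": [0,0,0]},
    {"travel": [0,0,0.004],"turn": [0,0,0]},
    {"travel": [0,0,0.004],"turn": [0,0,0]},
  ],
)

```text
time: 16.65
position: [0.569, 0.3634, -0.0067]
tool_rot: [-3.111, 0.422, 0.004]
ft_force: [-0.7, 0.2, -1.3]
grip_width: 0.547
grip_force: 25.0
```

Request:
step_arm(
  commands=[
    {"travel": [0,0,0.0005],"turn": [0,0,0]},
    {"travel": [0,0,0.001],"turn": [0,0,0]},
    {"travel": [0,0,0.001],"turn": [0,0,0]},
  ],
)

```text
time: 16.95
position: [0.569, 0.3635, -0.0077]
tool_rot: [-3.111, 0.422, 0.003]
ft_force: [-0.5, 0.3, -1.5]
grip_width: 0.548
grip_force: 25.0
```

Request:
step_arm(
  commands=[
    {"travel": [0,0,0.0005],"turn": [0,0,0]},
    {"travel": [0,0,0.001],"turn": [0,0,0]},
    {"travel": [0,0,0.001],"turn": [0,0,0]},
  ],
)

```text
time: 17.25
position: [0.5691, 0.3636, -0.0085]
tool_rot: [-3.111, 0.422, 0.003]
ft_force: [1.2, -0.5, -0.8]
grip_width: 0.546
grip_force: 25.0
```

Request:
step_arm(
  commands=[
    {"travel": [0,0,0.0005],"turn": [0,0,0]},
    {"travel": [0,0,0.0005],"turn": [0,0,0]},
  ],
)

```text
time: 17.45
position: [0.5691, 0.3637, -0.0087]
tool_rot: [-3.111, 0.422, 0.003]
ft_force: [-1.1, -1.0, 1.9]
grip_width: 0.548
grip_force: 25.0
```

Request:
step_arm(
  commands=[
    {"travel": [0,0,0.0003],"turn": [0,0,0]},
    {"travel": [0,0,0.0003],"turn": [0,0,0]},
  ],
  force=6,
)

```text
time: 17.65
position: [0.5691, 0.3637, -0.0087]
tool_rot: [-3.111, 0.422, 0.003]
ft_force: [-1.8, -1.4, 5.0]
grip_width: 0.551
grip_force: 6.0
```

Request:
step_arm(
  commands=[
    {"travel": [0,0,0],"turn": [0,0,0]},
    {"travel": [0,0,0],"turn": [0,0,0]},
    {"travel": [0,0,0],"turn": [0,0,0]},
    {"travel": [0,0,0],"turn": [0,0,0]},
    {"travel": [0,0,0],"turn": [0,0,0]},
  ],
  gripper=0.85,
)

```text
time: 18.15
position: [0.5691, 0.3635, -0.0095]
tool_rot: [-3.111, 0.422, 0.003]
ft_force: [-0.8, 0.3, -0.6]
grip_width: 0.833
grip_force: 0.0
```

Request:
step_arm(
  commands=[
    {"travel": [0,0,-0.02],"turn": [0,0,0]},
    {"travel": [0,0,-0.06],"turn": [0,0,0]},
    {"travel": [-0.03,0,-0.1],"turn": [0,0,0]},
    {"travel": [-0.06,0,-0.12],"turn": [0,0,0]},
    {"travel": [-0.06,0,-0.12],"turn": [0,0,0]},
  ],
  gripper=1.0,
)

```text
time: 18.65
position: [0.5087, 0.3844, 0.1156]
tool_rot: [-3.106, 0.411, -0.002]
ft_force: [-0.2, 0.7, -0.8]
grip_width: 1.001
grip_force: 0.0
```

```bash
python3 -c "
from h import *
ctrl.get_image('top');ctrl.get_image('top')
tags('wrist',['red'],dict(red=.003));print('stripes')
tags('wrist',['red'],dict(red=.029))
go(.49,-.389,.115,19)"
```

```text
red [325. 118.] [0.56968066 0.36370807] -15.376388549804688 (148.7, 83.7)
red [325. 122.] [0.56966077 0.36365985] -15.4456787109375 (110.5, 53.0)
red [325.  89.] [0.6004801  0.35514255] 74.69621276855469 (45.0, 9.9)
red [324. 169.] [0.53236176 0.37420544] 74.72891998291016 (44.2, 9.5)
stripes
red [323. 119.] [0.57171631 0.36303659] -15.375076293945312 (135.2, 76.3)
red [323. 123.] [0.57170752 0.36306125] -15.40740966796875 (100.4, 48.4)
red [323.  90.] [0.59975922 0.3553689 ] 74.59541320800781 (41.1, 9.0)
red [323. 170.] [0.53734265 0.3727229 ] 74.60221099853516 (41.0, 9.5)
travel mm [183.8 744.9  -5.9] turn [ -0.05   0.14 -34.51] toolyaw -15.5 q7 -2.66 F [ 0.7 -0.4  0.2] t 18.85
```

Request:
step_arm(
  commands=[
    {"travel": [0.184,0.745,0],"turn": [0,0,-34.5]},
    {"travel": [0.184,0.745,0],"turn": [0,0,-34.5]},
    {"travel": [0.184,0.745,0],"turn": [0,0,-34.5]},
    {"travel": [0.184,0.745,0],"turn": [0,0,-34.5]},
    {"travel": [0.184,0.745,0],"turn": [0,0,-34.5]},
  ],
)

```text
time: 19.35
position: [0.5054, 0.1411, 0.1091]
tool_rot: [-3.094, -0.524, 0.005]
ft_force: [0.4, -0.4, -0.0]
grip_width: 0.999
grip_force: 0.0
```

```bash
python3 -c "
from h import *
go(.49,-.389,.115,19)"
```

```text
travel mm [-189.   495.5   -7.3] turn [-0.21  0.15  0.22] toolyaw 19.2 q7 -1.62 F [ 0.4 -0.4 -0. ] t 19.35
```

Request:
step_arm(
  commands=[
    {"travel": [-0.09,0.233,-0.005],"turn": [0,0,0]},
    {"travel": [-0.09,0.233,-0.005],"turn": [0,0,0]},
    {"travel": [-0.09,0.233,-0.005],"turn": [0,0,0]},
    {"travel": [-0.09,0.233,-0.005],"turn": [0,0,0]},
    {"travel": [-0.09,0.233,-0.005],"turn": [0,0,0]},
  ],
)

```text
time: 19.85
position: [0.4957, -0.1094, 0.1137]
tool_rot: [-3.096, -0.516, 0.005]
ft_force: [1.0, 0.7, 0.9]
grip_width: 0.997
grip_force: 0.0
```

Request:
step_arm(
  commands=[
    {"travel": [-0.09,0.233,-0.003],"turn": [0,0,0]},
    {"travel": [-0.09,0.233,-0.003],"turn": [0,0,0]},
    {"travel": [-0.09,0.233,-0.003],"turn": [0,0,0]},
    {"travel": [-0.09,0.233,-0.003],"turn": [0,0,0]},
    {"travel": [-0.09,0.233,-0.003],"turn": [0,0,0]},
  ],
)

```text
time: 20.35
position: [0.4861, -0.3589, 0.1156]
tool_rot: [-3.095, -0.516, 0.005]
ft_force: [0.7, 0.3, 0.5]
grip_width: 1.001
grip_force: 0.0
```

```bash
python3 -c "
from h import *
ctrl.get_image('top');ctrl.get_image('top');ctrl.get_image('top')
print(ctrl.get_state()['position'])
c,a,_=pair('yellow',.058)
go(*c,.0185,a)"
```

```text
[ 0.4843566  -0.36146989  0.11505776]
yellow [ 0.57694165 -0.35760324] -69.7554759979248 (46.9, 8.8)
yellow [ 0.49488559 -0.3875361 ] -69.7867603302002 (47.4, 8.8)
unit (array([ 0.53587512, -0.37245395]), 20.20184898376465, (96.1, 47.4))
travel mm [43.1 30.3 96.4] turn [-0.3   0.18 -1.43] toolyaw 18.8 q7 -0.68 F [0.2 0.7 0. ] t 20.55
```

Request:
step_arm(
  commands=[
    {"travel": [0.043,0.03,0.01],"turn": [-0.3,0.2,-1.4]},
    {"travel": [0.043,0.03,0.03],"turn": [-0.3,0.2,-1.4]},
    {"travel": [0.043,0.03,0.05],"turn": [-0.3,0.2,-1.4]},
    {"travel": [0.043,0.03,0.05],"turn": [-0.3,0.2,-1.4]},
    {"travel": [0.043,0.03,0.05],"turn": [-0.3,0.2,-1.4]},
  ],
)

```text
time: 21.05
position: [0.5378, -0.3687, 0.0665]
tool_rot: [3.091, 0.56, 0.003]
ft_force: [0.3, 0.0, 0.2]
grip_width: 1.001
grip_force: 0.0
```

```bash
python3 -c "
from h import *
ctrl.get_image('top');go(.5359,-.3725,.0175,20.2)"
```

```text
travel mm [-3.6  1.9 50.2] turn [ 0.15 -0.17  0.31] toolyaw 20.5 q7 -0.69 F [0.8 0.3 0.5] t 21.1
```

Request:
step_arm(
  commands=[
    {"travel": [-0.0035,0.003,0.015],"turn": [0,0,0.3]},
    {"travel": [-0.0035,0.003,0.03],"turn": [0,0,0.3]},
    {"travel": [-0.0035,0.003,0.042],"turn": [0,0,0.3]},
    {"travel": [-0.0035,0.003,0.05],"turn": [0,0,0.3]},
    {"travel": [-0.0035,0.003,0.05],"turn": [0,0,0.3]},
  ],
)

```text
time: 21.6
position: [0.5347, -0.3731, 0.0149]
tool_rot: [-3.092, -0.55, -0.001]
ft_force: [-0.5, -0.8, 0.4]
grip_width: 1.0
grip_force: 0.0
```

Request:
step_arm(
  commands=[
    {"travel": [0,0,0],"turn": [0,0,0]},
    {"travel": [0,0,0],"turn": [0,0,0]},
    {"travel": [0,0,0],"turn": [0,0,0]},
    {"travel": [0,0,0],"turn": [0,0,0]},
    {"travel": [0,0,0],"turn": [0,0,0]},
  ],
  gripper=0.57,
  force=6,
)

```text
time: 22.1
position: [0.5361, -0.3738, 0.0175]
tool_rot: [3.091, 0.55, 0.005]
ft_force: [-0.8, -0.7, 1.9]
grip_width: 0.639
grip_force: 6.0
```

Request:
step_arm(
  commands=[
    {"travel": [0,0,0],"turn": [0,0,0]},
    {"travel": [0,0,0],"turn": [0,0,0]},
  ],
)

```text
time: 22.3
position: [0.5361, -0.3739, 0.0174]
tool_rot: [3.091, 0.55, 0.005]
ft_force: [-1.4, 1.2, 3.5]
grip_width: 0.642
grip_force: 6.0
```

Request:
step_arm(
  commands=[
    {"travel": [0,0,0],"turn": [0,0,0]},
    {"travel": [0,0,-0.005],"turn": [0,0,0]},
    {"travel": [0,0,-0.02],"turn": [0,0,0]},
    {"travel": [0,0,-0.05],"turn": [0,0,0]},
    {"travel": [0,0,-0.08],"turn": [0,0,0]},
  ],
  force=35,
)

```text
time: 22.8
position: [0.5353, -0.3738, 0.0981]
tool_rot: [3.092, 0.55, 0.004]
ft_force: [0.2, -0.8, -2.1]
grip_width: 0.638
grip_force: 35.0
```

```bash
python3 -c "
from h import *
s=ctrl.get_state();print(s['position'],s['grip_width'])
tags('wrist',['green','yellow'],dict(green=.032,yellow=.058+.08))
go(.431,-.1688,.095,11.4)"
```

```text
[ 0.5352803  -0.37383919  0.09813955] 0.6377697190243165
green [323. 134.] [ 0.58987854 -0.35282678] -69.80866241455078 (53.0, 7.6)
yellow [ 79. 196.] [ 0.52603601 -0.25186172] 11.41566276550293 (63.8, 44.2)
yellow [324. 188.] [ 0.57639069 -0.35841016] -69.22916603088379 (48.0, 8.9)
yellow [324. 339.] [ 0.49411209 -0.38880096] -69.89568901062012 (48.1, 8.8)
yellow [ 89. 279.] [ 0.48689246 -0.26160504] -78.16855239868164 (11.9, 8.2)
travel mm [ -29.7 -231.6    7.4] turn [ 0.53 -0.49  8.75] toolyaw 20.2 q7 -0.68 F [ 2.7 -1.4  2.8] t 22.85
```

Request:
step_arm(
  commands=[
    {"travel": [-0.03,-0.231,0],"turn": [0.4,-0.4,8.8]},
    {"travel": [-0.03,-0.231,0],"turn": [0.4,-0.4,8.8]},
    {"travel": [-0.03,-0.231,0],"turn": [0.4,-0.4,8.8]},
    {"travel": [-0.03,-0.231,0],"turn": [0.4,-0.4,8.8]},
    {"travel": [-0.03,-0.231,0],"turn": [0.4,-0.4,8.8]},
  ],
)

```text
time: 23.35
position: [0.4265, -0.1645, 0.0968]
tool_rot: [-3.122, -0.314, 0.008]
ft_force: [0.0, 0.2, -0.8]
grip_width: 0.641
grip_force: 35.0
```

```bash
python3 -c "
from h import *
for i in range(4):ctrl.get_image('top')
print(ctrl.get_state()['position'])
tags('wrist',['yellow'],dict(yellow=.003))
go(.431,-.1688,.04,11.4)"
```

```text
[ 0.4284229  -0.16757399  0.09745475]
yellow [327. 133.] [ 0.48026154 -0.15923773] -78.49724388122559 (83.6, 50.3)
yellow [324. 188.] [ 0.43514532 -0.16580038] -78.49228954315186 (91.8, 16.9)
yellow [324. 339.] [ 0.27085446 -0.19921684] -78.4155101776123 (92.1, 16.9)
travel mm [ 2.4  1.  57.3] turn [-0.15  0.16 -0.06] toolyaw 11.3 q7 -1.06 F [ 0.5 -0.3 -1.3] t 23.6
```

Request:
step_arm(
  commands=[
    {"travel": [0.0025,0.0012,0.02],"turn": [0,0,0]},
    {"travel": [0.0025,0.0012,0.045],"turn": [0,0,0]},
    {"travel": [0.0025,0.0012,0.07],"turn": [0,0,0]},
    {"travel": [0.0025,0.0012,0.085],"turn": [0,0,0]},
    {"travel": [0.0025,0.0012,0.088],"turn": [0,0,0]},
  ],
)

```text
time: 24.1
position: [0.429, -0.1686, 0.0066]
tool_rot: [-3.121, -0.307, 0.013]
ft_force: [-0.2, -0.4, -1.5]
grip_width: 0.639
grip_force: 35.0
```

```bash
python3 -c "
from h import *
for i in range(4):ctrl.get_image('top')
print(ctrl.get_state()['position'])
go(.4312,-.169,-.0115,11.4)"
```

```text
[ 0.43120795 -0.16865077  0.00934122]
travel mm [-0.   0.4 20.8] turn [-0.2   0.18 -0.09] toolyaw 11.3 q7 -1.08 F [ 0.   0.2 -0.8] t 24.3
```

Request:
step_arm(
  commands=[
    {"travel": [0,0,0.006],"turn": [0,0,0]},
    {"travel": [0,0,0.011],"turn": [0,0,0]},
    {"travel": [0,0,0.015],"turn": [0,0,0]},
    {"travel": [0,0,0.0175],"turn": [0,0,0]},
    {"travel": [0,0,0.0175],"turn": [0,0,0]},
  ],
)

```text
time: 24.8
position: [0.4296, -0.1675, -0.0095]
tool_rot: [-3.122, -0.311, 0.009]
ft_force: [0.7, -0.2, -1.8]
grip_width: 0.638
grip_force: 35.0
```

Request:
step_arm(
  commands=[
    {"travel": [0,0,0.0005],"turn": [0,0,0]},
    {"travel": [0,0,0.001],"turn": [0,0,0]},
    {"travel": [0,0,0.0015],"turn": [0,0,0]},
    {"travel": [0,0,0.0015],"turn": [0,0,0]},
  ],
)

```text
time: 25.2
position: [0.43, -0.1677, -0.0106]
tool_rot: [-3.122, -0.311, 0.008]
ft_force: [-0.5, 0.3, -1.0]
grip_width: 0.64
grip_force: 35.0
```

Request:
step_arm(
  commands=[
    {"travel": [0,0,0.0005],"turn": [0,0,0]},
    {"travel": [0,0,0.001],"turn": [0,0,0]},
    {"travel": [0,0,0.001],"turn": [0,0,0]},
  ],
)

```text
time: 25.5
position: [0.4301, -0.1678, -0.0113]
tool_rot: [-3.122, -0.311, 0.008]
ft_force: [-0.7, 0.7, 1.7]
grip_width: 0.641
grip_force: 35.0
```

Contact at the expected height. Releasing.

Request:
step_arm(
  commands=[
    {"travel": [0,0,0.0003],"turn": [0,0,0]},
    {"travel": [0,0,0.0003],"turn": [0,0,0]},
  ],
  force=6,
)

```text
time: 25.7
position: [0.43, -0.1677, -0.0116]
tool_rot: [-3.122, -0.311, 0.008]
ft_force: [-2.2, -0.6, 3.1]
grip_width: 0.641
grip_force: 6.0
```

Request:
step_arm(
  commands=[
    {"travel": [0,0,0],"turn": [0,0,0]},
    {"travel": [0,0,0],"turn": [0,0,0]},
    {"travel": [0,0,0],"turn": [0,0,0]},
    {"travel": [0,0,0],"turn": [0,0,0]},
    {"travel": [0,0,0],"turn": [0,0,0]},
  ],
  gripper=0.95,
)

```text
time: 26.2
position: [0.43, -0.1677, -0.0119]
tool_rot: [-3.122, -0.311, 0.008]
ft_force: [-0.7, -0.5, -0.8]
grip_width: 0.933
grip_force: 0.0
```

Request:
step_arm(
  commands=[
    {"travel": [0,0,-0.02],"turn": [0,0,0]},
    {"travel": [0,0,-0.06],"turn": [0,0,0]},
    {"travel": [0,0,-0.1],"turn": [0,0,0]},
    {"travel": [0,0,-0.12],"turn": [0,0,0]},
    {"travel": [0,0,-0.12],"turn": [0,0,0]},
  ],
  gripper=1.0,
)

```text
time: 26.7
position: [0.4333, -0.1691, 0.1116]
tool_rot: [-3.126, -0.311, -0.002]
ft_force: [0.0, -0.3, 0.7]
grip_width: 1.001
grip_force: 0.0
```

```bash
python3 -c "
from h import *
for i in range(3):ctrl.get_image('top')
go(.482,-.392,.1,20.4)
c,a,_=pair('yellow',.029,xy=(.431,-.169))"
```

```text
travel mm [  7.  230.1   5.8] turn [-0.33  0.32 -9.04] toolyaw 11.4 q7 -1.06 F [-0.6 -0.4 -0.8] t 26.85
yellow [ 0.43915341 -0.16751653] 11.457921981811523 (135.7, 76.2)
yellow [ 0.43545264 -0.1665242 ] 11.473617553710938 (108.3, 57.7)
yellow [ 0.47346689 -0.15878188] -78.54576396942139 (47.2, 8.2)
unit (array([ 0.43915341, -0.16751653]), 11.457921981811523, (135.7, 76.2))
```

Request:
step_arm(
  commands=[
    {"travel": [0.007,0.23,0.005],"turn": [-0.3,0.3,-9]},
    {"travel": [0.007,0.23,0.005],"turn": [-0.3,0.3,-9]},
    {"travel": [0.007,0.23,0.005],"turn": [-0.3,0.3,-9]},
    {"travel": [0.007,0.23,0.005],"turn": [-0.3,0.3,-9]},
    {"travel": [0.007,0.23,0.005],"turn": [-0.3,0.3,-9]},
  ],
)

```text
time: 27.4
position: [0.4813, -0.3958, 0.0996]
tool_rot: [-3.092, -0.551, 0.003]
ft_force: [0.4, -0.8, 0.5]
grip_width: 0.999
grip_force: 0.0
```

```bash
python3 -c "
from h import *
for i in range(4):ctrl.get_image('top')
print(ctrl.get_state()['position'])
c,a,_=pair('green',.032)
go(*c,-.01,a)"
```

```text
[ 0.48169639 -0.39153936  0.09969633]
green [ 0.58968689 -0.35292212] -69.67501640319824 (53.2, 8.0)
green [ 0.4858793  -0.39210626] -69.59787940979004 (53.1, 7.9)
unit (array([ 0.537828  , -0.37247247]), 20.666170120239258, (119.2, 53.2))
travel mm [ 58.4   2.9 110.2] turn [-0.17  0.01 -0.26] toolyaw 20.4 q7 -0.59 F [ 0.2  0.1 -0.2] t 27.65
```

Request:
step_arm(
  commands=[
    {"travel": [0.04,0.003,0.01],"turn": [0,0,-0.3]},
    {"travel": [0.058,0.003,0.03],"turn": [0,0,-0.3]},
    {"travel": [0.058,0.003,0.06],"turn": [0,0,-0.3]},
    {"travel": [0.058,0.003,0.075],"turn": [0,0,-0.3]},
    {"travel": [0.058,0.003,0.075],"turn": [0,0,-0.3]},
  ],
)

```text
time: 28.15
position: [0.5359, -0.3723, 0.0241]
tool_rot: [-3.086, -0.565, 0.006]
ft_force: [-0.5, 0.4, 0.1]
grip_width: 1.001
grip_force: 0.0
```

```bash
python3 -c "
from h import *
for i in range(2):ctrl.get_image('top')
go(.5378,-.3725,-.01,20.6)"
```

```text
travel mm [ 0.6 -2.2 37.7] turn [ 0.04 -0.05  0.05] toolyaw 20.7 q7 -0.67 F [ 0.8 -0.1 -0.1] t 28.25
```

Request:
step_arm(
  commands=[
    {"travel": [0.0005,-0.001,0.012],"turn": [0,0,0]},
    {"travel": [0.0005,-0.001,0.022],"turn": [0,0,0]},
    {"travel": [0.0005,-0.001,0.031],"turn": [0,0,0]},
    {"travel": [0.0005,-0.001,0.035],"turn": [0,0,0]},
    {"travel": [0.0005,-0.001,0.036],"turn": [0,0,0]},
  ],
)

```text
time: 28.75
position: [0.5378, -0.3735, -0.0099]
tool_rot: [-3.09, -0.563, 0.0]
ft_force: [0.7, -0.9, -0.5]
grip_width: 1.004
grip_force: 0.0
```

Request:
step_arm(
  commands=[
    {"travel": [0,0,0],"turn": [0,0,0]},
    {"travel": [0,0,0],"turn": [0,0,0]},
    {"travel": [0,0,0],"turn": [0,0,0]},
    {"travel": [0,0,0],"turn": [0,0,0]},
    {"travel": [0,0,0],"turn": [0,0,0]},
  ],
  gripper=0.64,
  force=6,
)

```text
time: 29.25
position: [0.5385, -0.3734, -0.0085]
tool_rot: [-3.091, -0.564, -0.002]
ft_force: [-0.4, 0.7, 0.6]
grip_width: 0.715
grip_force: 6.0
```

Request:
step_arm(
  commands=[
    {"travel": [0,0,0],"turn": [0,0,0]},
    {"travel": [0,0,0],"turn": [0,0,0]},
  ],
)

```text
time: 29.45
position: [0.5385, -0.3734, -0.0085]
tool_rot: [-3.09, -0.564, -0.002]
ft_force: [-0.9, 0.5, 4.1]
grip_width: 0.717
grip_force: 6.0
```

Request:
step_arm(
  commands=[
    {"travel": [0,0,0],"turn": [0,0,0]},
    {"travel": [0,0,-0.005],"turn": [0,0,0]},
    {"travel": [0,0,-0.025],"turn": [0,0,0]},
    {"travel": [0,0,-0.06],"turn": [0,0,0]},
    {"travel": [0,0,-0.1],"turn": [0,0,0]},
  ],
  force=35,
)

```text
time: 29.95
position: [0.5367, -0.3734, 0.0899]
tool_rot: [-3.089, -0.563, 0.003]
ft_force: [0.6, 0.3, -2.3]
grip_width: 0.708
grip_force: 35.0
```

```bash
python3 -c "
from h import *
for i in range(2):ctrl.get_image('top')
s=ctrl.get_state();print(s['position'],s['grip_width'])
c,a,_=pair('green',.132)
go(.4298,.1674,.09,-18)"
```

```text
[ 0.54205215 -0.37677524  0.0976755 ] 0.7117669775365583
green [ 0.59231732 -0.3572692 ] -69.45001983642578 (55.9, 8.8)
unit (array([ 0.59231732, -0.3572692 ]), -69.45001983642578, (55.9, 8.8))
travel mm [  87.9 -547.2    1.3] turn [ 0.27 -0.39 38.64] toolyaw 20.6 q7 -0.66 F [ 0.4 -0.3 -3.7] t 30.1
```

Request:
step_arm(
  commands=[
    {"travel": [0.088,-0.547,0],"turn": [0.2,-0.3,38.6]},
    {"travel": [0.088,-0.547,0],"turn": [0.2,-0.3,38.6]},
    {"travel": [0.088,-0.547,0],"turn": [0.2,-0.3,38.6]},
    {"travel": [0.088,-0.547,0],"turn": [0.2,-0.3,38.6]},
    {"travel": [0.088,-0.547,0],"turn": [0.2,-0.3,38.6]},
  ],
)

```text
time: 30.6
position: [0.4869, -0.1289, 0.0891]
tool_rot: [-3.1, 0.498, 0.011]
ft_force: [0.3, 0.6, -2.5]
grip_width: 0.709
grip_force: 35.0
```

```bash
python3 -c "
from h import *
go(.4298,.1674,.09,-18)"
```

```text
travel mm [-146.9 -263.5    0.5] turn [-0.06  0.43 -0.24] toolyaw -18.2 q7 -1.69 F [ 0.3  0.6 -2.5] t 30.6
```

Request:
step_arm(
  commands=[
    {"travel": [-0.12,-0.215,0],"turn": [0,0.3,-0.2]},
    {"travel": [-0.12,-0.215,0],"turn": [0,0.3,-0.2]},
    {"travel": [-0.12,-0.215,0],"turn": [0,0.3,-0.2]},
    {"travel": [-0.12,-0.215,0],"turn": [0,0.3,-0.2]},
    {"travel": [-0.12,-0.215,0],"turn": [0,0.3,-0.2]},
  ],
)

```text
time: 31.1
position: [0.4389, 0.1127, 0.0905]
tool_rot: [-3.103, 0.483, 0.002]
ft_force: [1.2, -0.7, -2.7]
grip_width: 0.705
grip_force: 35.0
```

Request:
step_arm(
  commands=[
    {"travel": [-0.022,-0.038,0],"turn": [0,0,0]},
    {"travel": [-0.027,-0.047,0],"turn": [0,0,0]},
    {"travel": [-0.027,-0.047,0],"turn": [0,0,0]},
  ],
)

```text
time: 31.4
position: [0.428, 0.1655, 0.0908]
tool_rot: [-3.104, 0.477, 0.002]
ft_force: [1.2, -0.6, -2.3]
grip_width: 0.708
grip_force: 35.0
```

```bash
python3 -c "
from h import *
for i in range(4):ctrl.get_image('top')
s=ctrl.get_state();print(s['position'],s['joint_positions'][6])
tags('wrist',['green'],dict(green=.003))
tags('wrist',['green'],dict(green=.132))
go(.4298,.1674,.09,-18)"
```

```text
[0.42965866 0.16179859 0.09140543] -2.304404397292191
green [324. 164.] [0.45859106 0.1526115 ] 72.12347412109375 (100.5, 15.8)
green [317. 121.] [0.49448035 0.14697432] 72.12372589111328 (83.3, 15.4)
green [324. 164.] [0.48245975 0.14512608] 72.12083435058594 (53.6, 8.4)
green [318. 121.] [0.50154303 0.14197093] 72.11698150634766 (44.4, 8.2)
travel mm [-1.6 -4.9  1.8] turn [-0.07 -0.    0.09] toolyaw -17.9 q7 -2.3 F [-0.1  0.2 -3.2] t 31.7
```

Request:
step_arm(
  commands=[
    {"travel": [-0.0013,-0.0052,0.015],"turn": [0,0,0]},
    {"travel": [-0.0013,-0.0052,0.04],"turn": [0,0,0]},
    {"travel": [-0.0013,-0.0052,0.065],"turn": [0,0,0]},
    {"travel": [-0.0013,-0.0052,0.082],"turn": [0,0,0]},
    {"travel": [-0.0013,-0.0052,0.085],"turn": [0,0,0]},
  ],
)

```text
time: 32.2
position: [0.4283, 0.1678, 0.005]
tool_rot: [3.103, -0.487, -0.005]
ft_force: [-0.4, -0.2, -1.8]
grip_width: 0.708
grip_force: 35.0
```

```bash
python3 -c "
from h import *
for i in range(4):ctrl.get_image('top')
s=ctrl.get_state();print(s['position'],s['joint_positions'][6])
go(.4302,.1676,-.0095,-18)"
```

```text
[0.43097504 0.16952543 0.00810602] -2.371616090551924
travel mm [-0.2  2.1 17.6] turn [-0.16 -0.1   0.22] toolyaw -17.8 q7 -2.37 F [ 0.5 -0.3 -2.3] t 32.4
```

Request:
step_arm(
  commands=[
    {"travel": [0,0.001,0.006],"turn": [0,0,0.2]},
    {"travel": [0,0.001,0.01],"turn": [0,0,0.2]},
    {"travel": [0,0.001,0.013],"turn": [0,0,0.2]},
    {"travel": [0,0.001,0.0145],"turn": [0,0,0.2]},
    {"travel": [0,0.001,0.0145],"turn": [0,0,0.2]},
  ],
)

```text
time: 32.9
position: [0.4294, 0.1686, -0.0077]
tool_rot: [-3.102, 0.489, -0.0]
ft_force: [1.1, 0.1, -2.2]
grip_width: 0.706
grip_force: 35.0
```

Request:
step_arm(
  commands=[
    {"travel": [0,0,0.0005],"turn": [0,0,0]},
    {"travel": [0,0,0.001],"turn": [0,0,0]},
    {"travel": [0,0,0.0015],"turn": [0,0,0]},
    {"travel": [0,0,0.0015],"turn": [0,0,0]},
  ],
)

```text
time: 33.3
position: [0.4296, 0.1686, -0.0089]
tool_rot: [-3.102, 0.489, -0.001]
ft_force: [-0.2, -0.1, -1.8]
grip_width: 0.707
grip_force: 35.0
```

Request:
step_arm(
  commands=[
    {"travel": [0,0,0.0005],"turn": [0,0,0]},
    {"travel": [0,0,0.001],"turn": [0,0,0]},
    {"travel": [0,0,0.001],"turn": [0,0,0]},
  ],
)

```text
time: 33.6
position: [0.4297, 0.1686, -0.0096]
tool_rot: [-3.102, 0.489, -0.001]
ft_force: [-1.5, 0.1, 1.1]
grip_width: 0.707
grip_force: 35.0
```

Contact again, with the force changing from -2 to +1 N. Releasing and backing off.

Request:
step_arm(
  commands=[
    {"travel": [0,0,0.0003],"turn": [0,0,0]},
    {"travel": [0,0,0.0003],"turn": [0,0,0]},
  ],
  force=6,
)

```text
time: 33.8
position: [0.4297, 0.1686, -0.0097]
tool_rot: [-3.102, 0.489, -0.001]
ft_force: [-1.9, -1.0, 5.4]
grip_width: 0.712
grip_force: 6.0
```

Request:
step_arm(
  commands=[
    {"travel": [0,0,0],"turn": [0,0,0]},
    {"travel": [0,0,0],"turn": [0,0,0]},
    {"travel": [0,0,0],"turn": [0,0,0]},
    {"travel": [0,0,0],"turn": [0,0,0]},
    {"travel": [0,0,0],"turn": [0,0,0]},
  ],
  gripper=1.0,
)

```text
time: 34.3
position: [0.4296, 0.1686, -0.0102]
tool_rot: [-3.101, 0.489, -0.001]
ft_force: [-0.0, 0.2, -0.3]
grip_width: 0.983
grip_force: 0.0
```

Request:
step_arm(
  commands=[
    {"travel": [0,0,-0.02],"turn": [0,0,0]},
    {"travel": [0,0,-0.06],"turn": [0,0,0]},
    {"travel": [0,0,-0.1],"turn": [0,0,0]},
    {"travel": [0,0,-0.15],"turn": [0,0,0]},
    {"travel": [0,0,-0.18],"turn": [0,0,0]},
  ],
)

```text
time: 34.8
position: [0.4307, 0.1689, 0.1736]
tool_rot: [-3.1, 0.489, -0.008]
ft_force: [0.7, -0.2, 0.4]
grip_width: 0.999
grip_force: 0.0
```

```bash
python3 -c "
from h import *
for i in range(4):ctrl.get_image('side')
tags('wrist',['green'],dict(green=.031))
im,_=look('top');im2,_=look('side')
cv2.imwrite('pics/end.png',np.vstack([im[100:300,100:500],im2[80:340,100:500]])[:,:,::-1]);go(.43,.17,.18)"
```

```text
green [321. 155.] [0.43789417 0.16547476] -18.10686492919922 (136.7, 76.8)
green [324. 130.] [0.48229846 0.15192682] 72.11073303222656 (52.0, 7.8)
green [324. 233.] [0.37647809 0.18554942] 72.14374542236328 (51.9, 7.1)
travel mm [  0.9  -2.6 -11.9] turn [-0.    0.13 -0.  ] toolyaw -17.9 q7 -2.29 F [ 0.2 -0.1 -1.4] t 35.15
```

View pics/end.png

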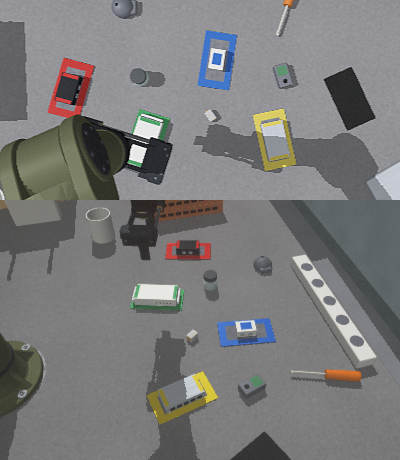

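The final view shows all four units centred on their own pads. The jar is at (145,76) and the tester at (285,75), both where they were, and the gripper is clear. Handing in.

```bash
python3 -c "
from bench import ctrl
print(ctrl.close_job())"
```

```text
the job is handed in; nothing more can be done
None
```

I took the stack apart from the top down and set all four units right way up on their matching pads, each within about 2.5 mm of the pad's centre; the jar and tester were left alone, and the job was handed in at about 35 s.

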